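# Hold a contactless probe centred in a battery jig's guide bushing

## Task

Lift the square-handled test probe straight up out of its socket on the free-spinning turntable, leaving the solder spool standing on the turntable, and lower its thin rod through the guide hole in the bridge of the battery test jig without touching the jig, until the rod's tip hangs about 10 mm above the top of the cell below. Finish while still holding the probe there: upright, still and centred in the hole. Leave the tin, the jar and the cutters where they are.

Things in the scene. Friction and masses are not known exactly. Their poses are not given: they have to be found in the camera images.
- probe: Loose probe, 0.06-0.12 kg: steel rod 6 mm thick, 60 mm long, below a grey square handle 22 x 22 mm, 75 mm tall. Origin at the rod's lower tip, z up the rod, x and y square to the handle's sides; handle spans 60 to 135 mm above the origin. Stands upright, rod in a socket tube of the turntable, handle resting on the tube's rim 92 mm above the table, so the tip starts 32 mm above the table.
- probe_handle (a point): Centre of the probe's handle, 97.5 mm above the rod's tip on the rod's axis; axes as probe.
- turntable: Black disc, radius 110 mm, top 26 mm above the table; spins freely about the vertical through its origin (no drive, hardly any friction) and cannot shift. Origin on the table under its centre. Two black upright socket tubes, outer diameter 24 mm, bore 10 mm, rim 92 mm above the table: the probe's 75 mm from the centre along +x, an empty one 78 mm along +y.
- spool: Loose metal solder spool, 50 mm in diameter and 44 mm tall, standing on the disc across from the probe's tube. Origin at the centre of its underside, z up.
- jig: Battery test jig, fixed: base plate 140 x 140 x 8 mm, nine upright cells 18 mm thick and 65 mm tall, four corner posts under an aluminium bridge plate 140 x 140 mm, its top 120 mm above the table (post caps to 124 mm). Origin on the table under its centre, z up. The guide hole is in the bridge, off its centre.
- guide_mouth (a point): Centre of the guide hole's mouth, on a dark steel bushing 29 mm in outer diameter, 4 mm proud of the bridge plate, 124 mm above the table; z up along the hole. Hole 16 mm in diameter, 20 mm deep, open below. The cell's top lies 49.5 mm below this point, so the rod's tip is right about 39.5 mm below it.
- tin: Loose aluminium tip-cleaner tin, 64 mm in diameter and 64 mm tall; origin at the centre of its underside. To be left alone.
- jar: Loose small jar with a lid, 44 mm in diameter and 50 mm tall; origin at the centre of its underside. To be left alone.
- cutters: Loose side cutters lying flat, about 120 mm long, 12 mm high, jaws towards its +x; origin on the table under the joint. To be left alone.
There are look-alikes about, which are no part of the job. What is shaped like the spool but red is not meant.

How it is judged:
On the way, in this order (a step that is already met when the one before it is completed fails the run):
1. the probe is held clear of its socket (height (world z) of probe above 0.1 m and contact force between the fingers and probe above 0.5 N and contact force between probe and turntable below 0.05 N), for 0.2 s.
2. the rod has come out below the guide hole (z of probe in the frame of guide_mouth below -0.022 m and horizontal distance between probe and guide_mouth below 0.005 m and contact force between the fingers and probe above 0.5 N), for 0.1 s.
At the end, for the whole second after the job is handed in: The gripper holds the probe, still (under 10 mm/s) and upright within 0.05 rad, its tip within 3 mm of the guide hole's axis and 4 to 16 mm above the cell top, the probe not touching the jig; the spool stands on the turntable, and the tin, jar and cutters are within 20 mm of where they were (z of probe in the frame of guide_mouth between -0.0455 and -0.0335 m and horizontal distance between probe and guide_mouth below 0.003 m and angle between probe's own z axis and vertical below 0.05 rad and linear speed of probe below 0.01 m/s and angular speed of probe below 0.1 rad/s and contact force between the fingers and probe above 0.5 N and contact force between probe and jig below 0.05 N and z of spool in the frame of turntable above 0.02 m and horizontal distance between spool and turntable below 0.1 m and angle between spool's own z axis and vertical below 0.1 rad and distance of each of tin, jar, cutters from where it was at the start of the episode below 0.02 m); the arm keeps its last pose, push and grip.
It fails at once if the probe touches the jig (contact force between probe and jig above 0.1 N).
It fails at once if the spool is tipped or leaves the turntable (angle between spool's own z axis and vertical above 0.5 rad or z of spool in the frame of turntable below 0.015 m).
It fails at once if the tin, jar or cutters are moved (distance of any of tin, jar, cutters from where it was at the start of the episode above 0.02 m).
It also fails if it takes over 45 s, if anything falls off the work surface, if the arm or the gripper's body presses on something with over 40 N, if the wrist force passes 120 N, or if a joint passes its speed limit or range.

## Robot

A 7-joint arm with a two-finger parallel gripper is mounted at the origin on the work surface. World frame = base frame: x ahead of the robot, y to its left, z up, the work surface at z = 0. Lengths are in m, angles in rad, forces in N, time in s.
With the tool pointing down it reaches from about 0.4 to 0.875 m from the base axis. Payload 19.3 kg.
Tool frame: the origin (TCP) lies midway between the tips of the shut fingers; the grasp point (between the pads) lies bot.pinch_z behind it (bot.pinch_z is the distance from the TCP to the grasp point, in m); z points along the fingers, y is the line along which they close (so a half turn about z gives the same grasp; the last joint's range is limited). The gripper opens to 85 mm and grips with 20 to 120 N. Pads are 22 mm wide; open, the fingers measure 114 mm over their backs; the gripper's body (76 mm by 85 mm) begins 54 mm behind the grasp point. The pads swing forward as they close: fully open they stand 13 mm farther back than shut.
Start: joints at [-1.281, 0.521, -0.036, 1.599, 0.021, 1.021, -0.113], TCP at [0.22, 0.585, 0.231] pointing down, gripper open.
Joint ranges: [-2.91, 2.91], [-0.3, 2.13], [-1.5, 1.42], [0.17, 2.43], [-1.26, 4.41], [0.16, 1.93], [-2.52, 2.52]. Speed limits (rad/s): [1.89, 1.89, 2.39, 2.39, 3.01, 3.01, 3.01].

## Interface

Orientations are given as [roll, pitch, yaw] about the fixed x, y, z axes, in that order (R = Rz(yaw) Ry(pitch) Rx(roll)).
In Python, from workcell import readout, grab_frame, camera_info, workorder, bot gives the robot as it stands. The module is installed in compiled form; this text tells all that it offers.
- The arm moves only by the tool drive_tool, never from a script. Its argument "targets" is a list of rows, each an object of numbers: "dx", "dy", "dz": the shift along the tool's x, y, z as a fraction of full scale; "yaw": the turn about the tool's z as a fraction of full scale; "fingers": the closure, from 0 (fully open) to 1 (shut). In form: [{"dx": .., "dy": .., "dz": .., "yaw": .., "fingers": ..}, ...]. A call has 1 to 20 rows; each row shifts and turns the commanded pose from where the row before left it, along the tool's axes as they then stand; what a row does not reach is not made up. Full scale, the value 1, is 0.1 m for a shift and 90 degrees for a turn. A row lasts 1/10 s, in which the tool goes at most 50 mm and 8.59 degrees, less where a joint would pass 70% of its speed; a pose out of reach is approached as far as the arm can. A call with a number of a shift or a turn outside -1 to 1 is refused whole. A call with a gripper value outside its range is refused whole. The fingers move at their own pace and stop on an object; "squeeze" is the grip in N (left out, the last holds). Time passes only in rows, so rows that do not move let the fingers close. It gives the time, the measured TCP pose, the force, the opening and the grip force at its end, in the units of the state.
- readout.observe(): the state, without advancing time (a new reading comes with each control period).
- grab_frame(name): name is "side" or "top"; returns the picture (420x560x3 uint8, blue, green, red); there is no depth.
- camera_info(name): a dict with "fx", "fy", "cx", "cy" (pixels), "D" ([k1, k2, p1, p2, k3] as OpenCV has them; the pictures are not rectified), "T" (4x4, takes a point from camera to world coordinates). Camera axes: x right, y up, looking along -z (the intrinsics and any distortion apply to the point x, -y, -z); pixel columns grow to the right and rows downward; lengths in m; the calibration is good to about 2 mm. A picture is of the moment at which its call begins. camera_info takes no time and is no camera call.
- workorder.job_done(): hands the job in; it is judged then, once.
The state is a dict: "clock": time; "qpos": joint angles; "qd": joint speeds; "joint_efforts": joint torques, N m; "position": TCP position; "tool_rot": TCP orientation; "force": force on the tool from outside, world axes, zero at the start; "moment": the same for the moment, N m; "grip_width": finger opening in m; "finger_force": force on a finger pad.
Only numpy, scipy, OpenCV 4.12 (cv2) and the standard library are available. Lean on these libraries where they do the work, as an engineer would, in place of code of your own. Each camera call takes 0.05 s, during which the arm holds its last target. There are 200 camera calls.

## Working session

There is one attempt and no reset: what is moved stays moved. The work goes in short steps, Python scripts to look and compute and a tool call to move; the robot and the scene stay as the last step left them, time stands still between calls to the robot, and variables do not carry over. Pictures are saved under pics/ and viewed, at most 11 in all, crops included, and the job is handed in when it is done.

Besides the shell and the picture viewer there is one more tool, called after ">>>" in YAML: its name, and indented under it one key for each argument. drive_tool: Moves the arm, as the interface text tells. Shift numbers are shares of 0.1 m and turn numbers shares of 90 degrees, none past 1 either way. Its arguments: {"type":"object","properties":{"targets":{"type":"array","items":{"type":"object","properties":{"dx":{"type":"number","minimum":-1,"maximum":1},"dy":{"type":"number","minimum":-1,"maximum":1},"dz":{"type":"number","minimum":-1,"maximum":1},"yaw":{"type":"number","minimum":-1,"maximum":1},"fingers":{"type":"number"}}}},"squeeze":{"type":"number"}},"required":["targets"]}

```bash
mkdir -p pics; cat > h.py <<'E'
import numpy as np, cv2
from workcell import readout, grab_frame, camera_info, workorder, bot
def K(c): return np.array([[c["fx"],0,c["cx"]],[0,c["fy"],c["cy"]],[0,0,1.]]),np.array(c["D"],float)
def ray(n,uv):
    c=camera_info(n);k,D=K(c);T=np.array(c["T"])
    p=cv2.undistortPoints(np.array(uv,float).reshape(-1,1,2),k,D).reshape(-1,2)
    d=np.c_[p[:,0],-p[:,1],-np.ones(len(p))]@T[:3,:3].T
    return T[:3,3],d
def onz(n,uv,z):
    o,d=ray(n,uv); return o+d*((z-o[2])/d[:,2])[:,None]
def proj(n,P):
    c=camera_info(n);k,D=K(c);T=np.array(c["T"])
    q=(np.array(P,float).reshape(-1,3)-T[:3,3])@T[:3,:3]; q=q*[1,-1,-1]
    return cv2.projectPoints(q,np.zeros(3),np.zeros(3),k,D)[0].reshape(-1,2)
E
python3 - <<'E'
from h import *
for n in("side","top"):
    cv2.imwrite(f"pics/{n}0.png",grab_frame(n)); c=camera_info(n); print(n,c["fx"],np.round(c["T"],3).tolist())
s=readout.observe(); print(s["position"],s["tool_rot"],s["clock"],bot.pinch_z,s["grip_width"])
E
```

```text
side 520.1957058988063 [[0.917, 0.244, -0.315, 0.23], [-0.398, 0.518, -0.757, -0.843], [-0.021, 0.82, 0.572, 0.703], [0.0, 0.0, 0.0, 1.0]]
top 385.2100987756287 [[-0.008, 0.993, -0.116, 0.471], [-1.0, -0.008, 0.005, -0.007], [0.004, 0.116, 0.993, 0.906], [0.0, 0.0, 0.0, 1.0]]
[0.22000425 0.584665   0.23078707] [-3.14055525e+00  8.20178421e-05  2.78170993e+00] 0.1 0.0187 0.08514492057108076
```

View pics/top0.png

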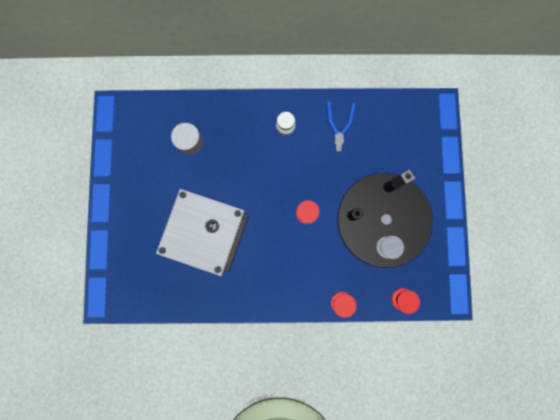

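View pics/side0.png

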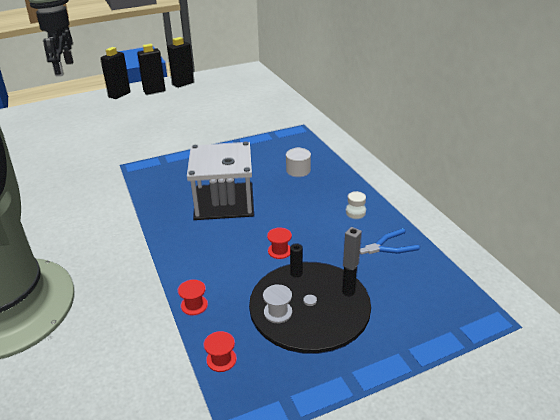

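The top view shows the probe's handle top at about (408,176), the disc around (385,220), the bushing at (212,226), the tin at (185,137), the jar at (286,122) and the cutters at (340,125). In the side view the handle is at about (352,247) and the bushing at (228,161).

```bash
python3 - <<'E'
from h import *
t=cv2.imread("pics/top0.png"); s=cv2.imread("pics/side0.png")
def crop(im,x,y,w,h,k): return cv2.resize(im[y:y+h,x:x+w],None,fx=k,fy=k,interpolation=cv2.INTER_CUBIC)
a=crop(t,378,160,40,40,10); b=crop(t,192,206,40,40,10)
c=cv2.resize(crop(s,325,215,50,90,6),(300,540)); 
o=np.zeros((560,800,3),np.uint8); o[:260,:0]=0
o=np.hstack([cv2.resize(a,(400,400)),cv2.resize(b,(400,400))]); cv2.imwrite("pics/c1.png",o)
c=np.hstack([crop(s,325,220,50,60,8),crop(s,208,141,40,60,8)[:480]]);cv2.imwrite("pics/c2.png",c)
print("rough handle",onz("top",[408,176],.167),"mouth",onz("top",[212,226],.124), onz("side",[228,161],.124),onz("side",[352,231],.167),"disc",onz("top",[385,220],.026))
# dark bushing mask
g=cv2.cvtColor(t,cv2.COLOR_BGR2GRAY)
m=np.zeros_like(g); m[210:242,198:228]=(g[210:242,198:228]<110)*255
for cn in cv2.findContours(m,0,2)[0]:
    if cv2.contourArea(cn)>20:
        e=cv2.fitEllipse(cn); print("bush top",e,onz("top",[e[0]],.124))
g2=cv2.cvtColor(s,cv2.COLOR_BGR2GRAY); m=np.zeros_like(g2); m[152:170,215:242]=(g2[152:170,215:242]<140)*255
for cn in cv2.findContours(m,0,2)[0]:
    if cv2.contourArea(cn)>20:
        e=cv2.fitEllipse(cn); print("bush side",e,onz("side",[e[0]],.124))
hsv=cv2.cvtColor(t,cv2.COLOR_BGR2HSV)
m=np.zeros_like(g); r=(slice(165,190),slice(395,420)); m[r]=((hsv[r][...,1]<60)&(g[r]>90))*255; m=cv2.morphologyEx(m,cv2.MORPH_CLOSE,np.ones((7,7)))
for cn in cv2.findContours(m,0,2)[0]:
    if cv2.contourArea(cn)>20: e=cv2.minAreaRect(cn); print("handle",e,onz("top",cv2.boxPoints(e),.167).round(4).tolist(),onz("top",[e[0]],.167))
E
```

```text
rough handle [[ 0.60748858 -0.25788438  0.167     ]] mouth [[0.51529583 0.13125859 0.124     ]] [[0.51716386 0.12892945 0.124     ]] [[ 0.60799785 -0.25563499  0.167     ]] disc [[ 0.53138017 -0.24776401  0.026     ]]
bush top ((211.5734100341797, 225.76095581054688), (11.817692756652832, 12.202534675598145), 54.326934814453125) [[0.5157875  0.13213155 0.124     ]]
bush side ((227.6881103515625, 160.98085021972656), (6.502806186676025, 12.142085075378418), 87.5621566772461) [[0.5165605 0.1293154 0.124    ]]
handle ((407.4706115722656, 176.11766052246094), (10.975909233093262, 10.289915084838867), 59.03623962402344) [[0.6114, -0.2428, 0.167], [0.6219, -0.2607, 0.167], [0.6031, -0.2709, 0.167], [0.5927, -0.253, 0.167]] [[ 0.60726145 -0.2568301   0.167     ]]
```

View pics/c1.png

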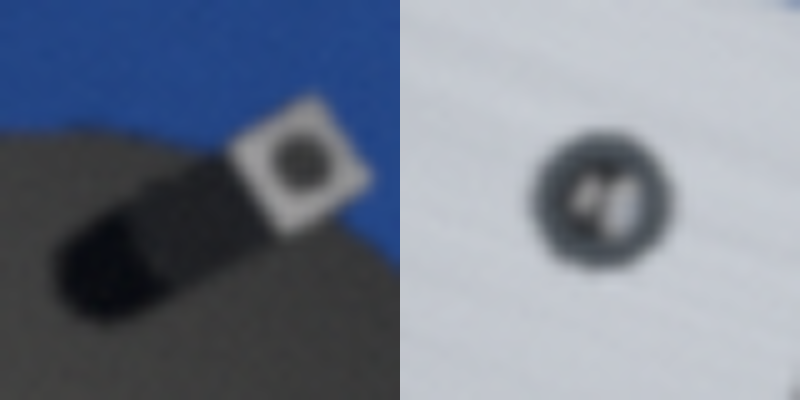

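View pics/c2.png

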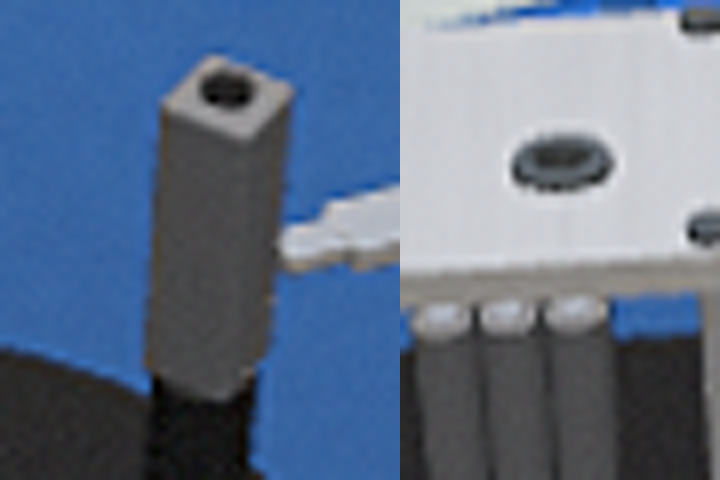

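The first crop (10x) shows the handle top as a square with corners (315,95), (372,180), (287,238) and (232,150), turned about 33.5° in world. The bushing is round, centred near (603,200). In the second crop (8x) the handle top is centred near (228,97), standing on its tube.

```bash
cat >> h.py <<'E'
from scipy.spatial.transform import Rotation as Ro
def go(P):
    s=readout.observe(); R=Ro.from_euler("xyz",s["tool_rot"]).as_matrix()
    print("clock",s["clock"],"pos",np.round(s["position"],4),"rot deg",np.degrees(s["tool_rot"]).round(2),"q",np.round(s["qpos"],2),"w",s["grip_width"])
    print("tool shift /0.1m:",(R.T@(np.array(P)-s["position"])/.1).round(3))
E
python3 - <<'E'
from h import *
print(onz("top",[407.7,176.15],.167),onz("side",[[353.0,231.6]],.167))
c=np.array([[315,95],[372,180],[287,238],[232,150]]); p=(c+.5)/10-.5+[378,160]
w=onz("top",p,.167)[:,:2]; e=np.roll(w,-1,0)-w; print(np.linalg.norm(e,axis=1),np.degrees(np.arctan2(e[:,1],e[:,0]))%90,w.mean(0))
E
```

```text
[[ 0.60719449 -0.25727907  0.167     ]] [[ 0.6086889  -0.25777286  0.167     ]]
[0.01991816 0.02069327 0.0201648  0.0200668 ] [31.55978247 33.34628237 29.79624475 32.7248924 ] [ 0.60726134 -0.25728766]
```

>>> drive_tool:
  targets:
    - {"yaw": 0.08}
    - {"yaw": 0.08}
    - {"yaw": 0.08}
    - {"yaw": 0.08}
    - {"yaw": 0.08}
    - {"dx": -0.39, "dy": 0.08}
    - {"dx": -0.39, "dy": 0.08}
    - {"dx": -0.39, "dy": 0.08}
    - {"dx": -0.39, "dy": 0.08}
    - {"dx": -0.39, "dy": 0.08}
    - {"dx": -0.39, "dy": 0.08}
    - {"dx": -0.39, "dy": 0.08}
    - {"dx": -0.39, "dy": 0.08}
    - {"dx": -0.39, "dy": 0.08}
    - {"dx": -0.39, "dy": 0.08}

```text
invalid input
```

>>> drive_tool:
  targets:
    - {"dx": 0, "dy": 0, "dz": 0, "yaw": 0.083, "fingers": 0}
    - {"dx": 0, "dy": 0, "dz": 0, "yaw": 0.083, "fingers": 0}
    - {"dx": 0, "dy": 0, "dz": 0, "yaw": 0.083, "fingers": 0}
    - {"dx": 0, "dy": 0, "dz": 0, "yaw": 0.083, "fingers": 0}
    - {"dx": 0, "dy": 0, "dz": 0, "yaw": 0.083, "fingers": 0}
    - {"dx": -0.39, "dy": 0.08, "dz": 0, "yaw": 0, "fingers": 0}
    - {"dx": -0.39, "dy": 0.08, "dz": 0, "yaw": 0, "fingers": 0}
    - {"dx": -0.39, "dy": 0.08, "dz": 0, "yaw": 0, "fingers": 0}
    - {"dx": -0.39, "dy": 0.08, "dz": 0, "yaw": 0, "fingers": 0}
    - {"dx": -0.39, "dy": 0.08, "dz": 0, "yaw": 0, "fingers": 0}
    - {"dx": -0.39, "dy": 0.08, "dz": 0, "yaw": 0, "fingers": 0}
    - {"dx": -0.39, "dy": 0.08, "dz": 0, "yaw": 0, "fingers": 0}
    - {"dx": -0.39, "dy": 0.08, "dz": 0, "yaw": 0, "fingers": 0}
    - {"dx": -0.39, "dy": 0.08, "dz": 0, "yaw": 0, "fingers": 0}

```text
clock: 1.5
position: [0.4681, 0.3242, 0.2311]
tool_rot: [-3.141, 0.0, 2.13]
force: [0.3, 0.6, 0.7]
grip_width: 0.0853
finger_force: 0.0
```

>>> drive_tool:
  targets:
    - {"dx": -0.38, "dy": -0.07, "dz": 0, "yaw": 0, "fingers": 0}
    - {"dx": -0.38, "dy": -0.07, "dz": 0, "yaw": 0, "fingers": 0}
    - {"dx": -0.38, "dy": -0.07, "dz": 0, "yaw": 0, "fingers": 0}
    - {"dx": -0.38, "dy": -0.07, "dz": 0, "yaw": 0, "fingers": 0}
    - {"dx": -0.38, "dy": -0.07, "dz": 0, "yaw": 0, "fingers": 0}
    - {"dx": -0.38, "dy": -0.07, "dz": 0, "yaw": 0, "fingers": 0}
    - {"dx": -0.38, "dy": -0.07, "dz": 0, "yaw": 0, "fingers": 0}
    - {"dx": -0.38, "dy": -0.07, "dz": 0, "yaw": 0, "fingers": 0}
    - {"dx": -0.38, "dy": -0.07, "dz": 0, "yaw": 0, "fingers": 0}
    - {"dx": -0.31, "dy": -0.18, "dz": 0, "yaw": 0, "fingers": 0}
    - {"dx": -0.31, "dy": -0.18, "dz": 0, "yaw": 0, "fingers": 0}
    - {"dx": -0.31, "dy": -0.18, "dz": 0, "yaw": 0, "fingers": 0}
    - {"dx": -0.31, "dy": -0.18, "dz": 0, "yaw": 0, "fingers": 0}
    - {"dx": -0.31, "dy": -0.18, "dz": 0, "yaw": 0, "fingers": 0}
    - {"dx": -0.31, "dy": -0.18, "dz": 0, "yaw": 0, "fingers": 0}
    - {"dx": -0.31, "dy": -0.18, "dz": 0, "yaw": 0, "fingers": 0}
    - {"dx": 0, "dy": 0, "dz": 0, "yaw": 0, "fingers": 0}

```text
clock: 3.2
position: [0.6021, -0.2541, 0.2309]
tool_rot: [-3.139, 0.001, 2.124]
force: [0.3, 0.6, -0.4]
grip_width: 0.0857
finger_force: 0.0
```

```bash
python3 - <<'E'
from h import *
go([.608,-.2573,.231])
E
```

```text
clock 3.2 pos [ 0.6021 -0.2541  0.2309] rot deg [-1.7987e+02  8.0000e-02  1.2170e+02] q [ 0.13  0.58  0.28  1.53 -0.17  1.05  1.  ] w 0.08573165081204262
tool shift /0.1m: [-0.058  0.033 -0.001]
```

>>> drive_tool:
  targets:
    - {"dx": -0.058, "dy": 0.033, "dz": 0, "yaw": 0, "fingers": 0}
    - {"dx": 0, "dy": 0, "dz": 0.2, "yaw": 0, "fingers": 0}
    - {"dx": 0, "dy": 0, "dz": 0.2, "yaw": 0, "fingers": 0}
    - {"dx": 0, "dy": 0, "dz": 0.2, "yaw": 0, "fingers": 0}
    - {"dx": 0, "dy": 0, "dz": 0.2, "yaw": 0, "fingers": 0}
    - {"dx": 0, "dy": 0, "dz": 0.2, "yaw": 0, "fingers": 0}
    - {"dx": 0, "dy": 0, "dz": 0.11, "yaw": 0, "fingers": 0}
    - {"dx": 0, "dy": 0, "dz": 0, "yaw": 0, "fingers": 0}

```text
clock: 4.0
position: [0.6092, -0.2506, 0.1189]
tool_rot: [-3.14, -0.002, 2.131]
force: [0.6, 0.3, 0.5]
grip_width: 0.0853
finger_force: 0.0
```

```bash
python3 - <<'E'
from h import *
go([.608,-.2573,.12])
s=grab_frame("side"); t=grab_frame("top")
f=lambda im,x,y: cv2.resize(im[y:y+130,x:x+130],(400,400),interpolation=2)
cv2.imwrite("pics/g1.png",np.hstack([f(s,290,180),f(t,345,115)]))
E
```

```text
clock 4.0 pos [ 0.6092 -0.2506  0.1189] rot deg [-1.7993e+02 -1.1000e-01  1.2210e+02] q [ 0.15  0.72  0.24  1.6  -0.21  0.85  1.03] w 0.0853303359335344
tool shift /0.1m: [-0.05  -0.045 -0.011]
```

View pics/g1.png

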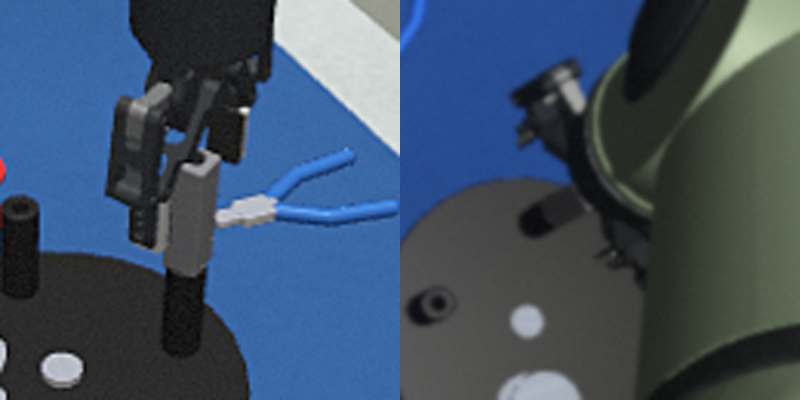

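The side crop shows the handle standing between the open fingers, with the near pad at (150,235) and the far pad at (230,140). A small correction centres it before closing.

>>> drive_tool:
  targets:
    - {"dx": -0.05, "dy": -0.045, "dz": 0, "yaw": 0, "fingers": 0}
    - {"dx": 0, "dy": 0, "dz": 0, "yaw": 0, "fingers": 0}
    - {"dx": 0, "dy": 0, "dz": 0, "yaw": 0, "fingers": 0}

```text
clock: 4.4
position: [0.6084, -0.2588, 0.1209]
tool_rot: [3.141, 0.001, 2.129]
force: [0.3, 0.6, -0.5]
grip_width: 0.0854
finger_force: 0.0
```

```bash
python3 - <<'E'
from h import *
go([.608,-.2573,.12])
grab_frame("top"); go([.608,-.2573,.12])
E
```

```text
clock 4.4 pos [ 0.6084 -0.2588  0.1209] rot deg [1.7997e+02 4.0000e-02 1.2200e+02] q [ 0.16  0.72  0.24  1.6  -0.21  0.85  1.04] w 0.08543629449097223
tool shift /0.1m: [0.015 0.005 0.009]
clock 4.45 pos [ 0.6084 -0.2585  0.1207] rot deg [1.7997e+02 2.0000e-02 1.2202e+02] q [ 0.16  0.72  0.24  1.6  -0.21  0.85  1.04] w 0.08544055665994736
tool shift /0.1m: [0.012 0.003 0.007]
```

>>> drive_tool:
  squeeze: 40
  targets:
    - {"dx": 0.01, "dy": 0, "dz": 0, "yaw": 0, "fingers": 0.3}
    - {"dx": 0, "dy": 0, "dz": 0, "yaw": 0, "fingers": 0.4}
    - {"dx": 0, "dy": 0, "dz": 0, "yaw": 0, "fingers": 0.5}
    - {"dx": 0, "dy": 0, "dz": 0, "yaw": 0, "fingers": 0.6}
    - {"dx": 0, "dy": 0, "dz": 0, "yaw": 0, "fingers": 0.7}
    - {"dx": 0, "dy": 0, "dz": 0, "yaw": 0, "fingers": 0.8}
    - {"dx": 0, "dy": 0, "dz": 0, "yaw": 0, "fingers": 1}
    - {"dx": 0, "dy": 0, "dz": 0, "yaw": 0, "fingers": 1}
    - {"dx": 0, "dy": 0, "dz": 0, "yaw": 0, "fingers": 1}
    - {"dx": 0, "dy": 0, "dz": 0, "yaw": 0, "fingers": 1}

```text
clock: 5.45
position: [0.6078, -0.2575, 0.1204]
tool_rot: [3.142, 0.0, 2.13]
force: [0.5, -0.6, 1.5]
grip_width: 0.0218
finger_force: 39.7
```

```bash
python3 - <<'E'
from h import *
go([.608,-.2573,.12])
s=grab_frame("side")
cv2.imwrite("pics/g2.png",cv2.resize(s[180:350,240:410],(600,600),interpolation=2))
E
```

```text
clock 5.45 pos [ 0.6078 -0.2575  0.1204] rot deg [1.8000e+02 1.0000e-02 1.2203e+02] q [ 0.16  0.72  0.24  1.6  -0.21  0.85  1.04] w 0.02184199858749847
tool shift /0.1m: [0.001 0.003 0.004]
```

View pics/g2.png

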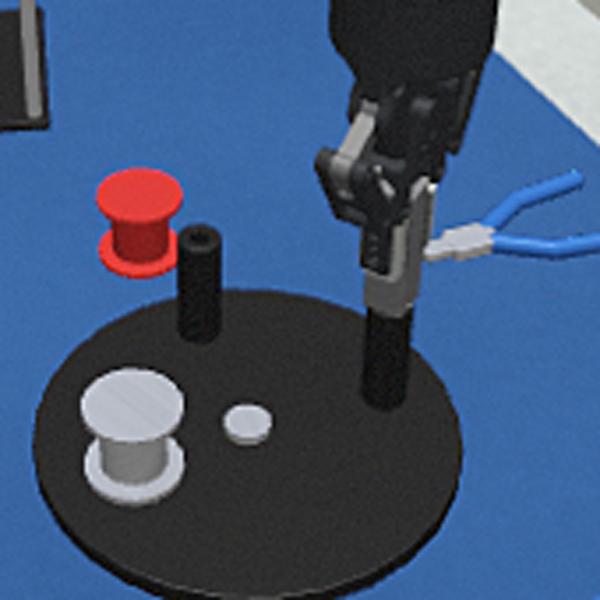

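The fingers have closed on the handle (width 21.8 mm, 40 N) above the tube, and the spool still stands on the disc. Next is the straight lift.

>>> drive_tool:
  targets:
    - {"dx": 0, "dy": 0, "dz": -0.05, "yaw": 0, "fingers": 1}
    - {"dx": 0, "dy": 0, "dz": -0.1, "yaw": 0, "fingers": 1}
    - {"dx": 0, "dy": 0, "dz": -0.1, "yaw": 0, "fingers": 1}
    - {"dx": 0, "dy": 0, "dz": -0.1, "yaw": 0, "fingers": 1}
    - {"dx": 0, "dy": 0, "dz": -0.1, "yaw": 0, "fingers": 1}
    - {"dx": 0, "dy": 0, "dz": -0.1, "yaw": 0, "fingers": 1}
    - {"dx": 0, "dy": 0, "dz": -0.1, "yaw": 0, "fingers": 1}
    - {"dx": 0, "dy": 0, "dz": -0.1, "yaw": 0, "fingers": 1}
    - {"dx": 0, "dy": 0, "dz": -0.2, "yaw": 0, "fingers": 1}
    - {"dx": 0, "dy": 0, "dz": -0.2, "yaw": 0, "fingers": 1}
    - {"dx": 0, "dy": 0, "dz": -0.2, "yaw": 0, "fingers": 1}
    - {"dx": 0, "dy": 0, "dz": -0.1, "yaw": 0, "fingers": 1}
    - {"dx": 0, "dy": 0, "dz": 0, "yaw": 0, "fingers": 1}
    - {"dx": 0, "dy": 0, "dz": 0, "yaw": 0, "fingers": 1}
    - {"dx": 0, "dy": 0, "dz": 0, "yaw": 0, "fingers": 1}

```text
clock: 7.0
position: [0.6074, -0.2573, 0.2642]
tool_rot: [-3.141, -0.001, 2.13]
force: [0.5, 0.2, -0.5]
grip_width: 0.0216
finger_force: 39.6
```

```bash
python3 - <<'E'
from h import *
go([.516,.131,.26])
s=grab_frame("side")
cv2.imwrite("pics/g3.png",cv2.resize(s[100:270,260:430],(600,600),interpolation=2))
E
```

```text
clock 7.0 pos [ 0.6074 -0.2573  0.2642] rot deg [-1.7994e+02 -7.0000e-02  1.2204e+02] q [ 0.13  0.57  0.28  1.47 -0.17  1.13  1.01] w 0.021574862980933474
tool shift /0.1m: [3.776 1.285 0.045]
```

View pics/g3.png

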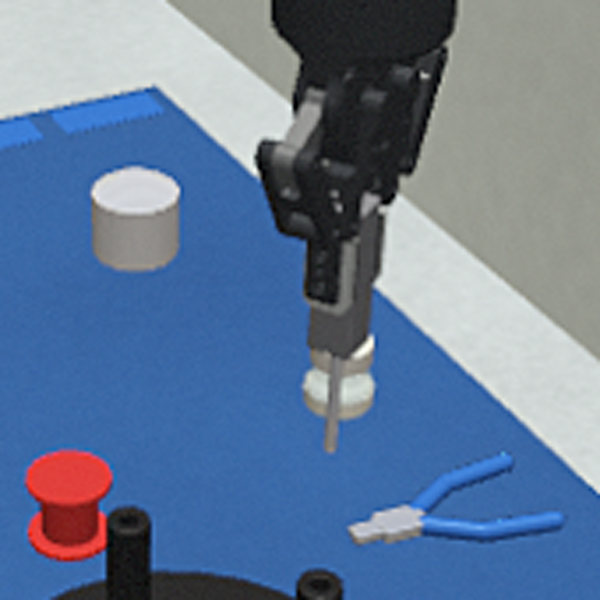

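The probe hangs free in the grip, with the rod tip at crop (331,450), i.e. pixel (353.7,227.3). The jar and cutters behind it are untouched. Next I carry it over the jig.

>>> drive_tool:
  targets:
    - {"dx": 0.15, "dy": 0.05, "dz": 0, "yaw": 0, "fingers": 1}
    - {"dx": 0.31, "dy": 0.107, "dz": 0, "yaw": 0, "fingers": 1}
    - {"dx": 0.31, "dy": 0.107, "dz": 0, "yaw": 0, "fingers": 1}
    - {"dx": 0.31, "dy": 0.107, "dz": 0, "yaw": 0, "fingers": 1}
    - {"dx": 0.31, "dy": 0.107, "dz": 0, "yaw": 0, "fingers": 1}
    - {"dx": 0.31, "dy": 0.107, "dz": 0, "yaw": 0, "fingers": 1}
    - {"dx": 0.31, "dy": 0.107, "dz": 0, "yaw": 0, "fingers": 1}
    - {"dx": 0.31, "dy": 0.107, "dz": 0, "yaw": 0, "fingers": 1}
    - {"dx": 0.31, "dy": 0.107, "dz": 0, "yaw": 0, "fingers": 1}
    - {"dx": 0.31, "dy": 0.107, "dz": 0, "yaw": 0, "fingers": 1}
    - {"dx": 0.31, "dy": 0.107, "dz": 0, "yaw": 0, "fingers": 1}
    - {"dx": 0.31, "dy": 0.107, "dz": 0, "yaw": 0, "fingers": 1}
    - {"dx": 0.2, "dy": 0.065, "dz": 0, "yaw": 0, "fingers": 1}
    - {"dx": 0, "dy": 0, "dz": 0, "yaw": 0, "fingers": 1}
    - {"dx": 0, "dy": 0, "dz": 0, "yaw": 0, "fingers": 1}
    - {"dx": 0, "dy": 0, "dz": 0, "yaw": 0, "fingers": 1}

```text
clock: 8.65
position: [0.5178, 0.1291, 0.2652]
tool_rot: [-3.141, 0.0, 2.129]
force: [-0.3, -0.1, -1.6]
grip_width: 0.0218
finger_force: 39.6
```

```bash
python3 - <<'E'
from h import *
print("expected tip px at lift",proj("side",[.6074,-.2573,.1758]))
go([.516,.131,.25])
p=readout.observe()["position"]; print("tip exp px",proj("side",[p[0],p[1],p[2]-.0884]))
s=grab_frame("side");t=grab_frame("top"); cv2.imwrite("pics/j_side.png",s); cv2.imwrite("pics/j_top.png",t)
f=lambda im,x,y: cv2.resize(im[y:y+100,x:x+67],(400,600),interpolation=2)
cv2.imwrite("pics/j1.png",np.hstack([f(s,195,85),f(t,180,180)]))
E
```

```text
expected tip px at lift [[352.51769508 227.46936314]]
clock 8.65 pos [0.5178 0.1291 0.2652] rot deg [-1.7998e+02  1.0000e-02  1.2198e+02] q [-0.51  0.34  0.2   1.81 -0.08  1.    0.28] w 0.021786084708431734
tool shift /0.1m: [ 0.026 -0.005  0.152]
tip exp px [[226.45902019 139.88297828]]
```

View pics/j1.png

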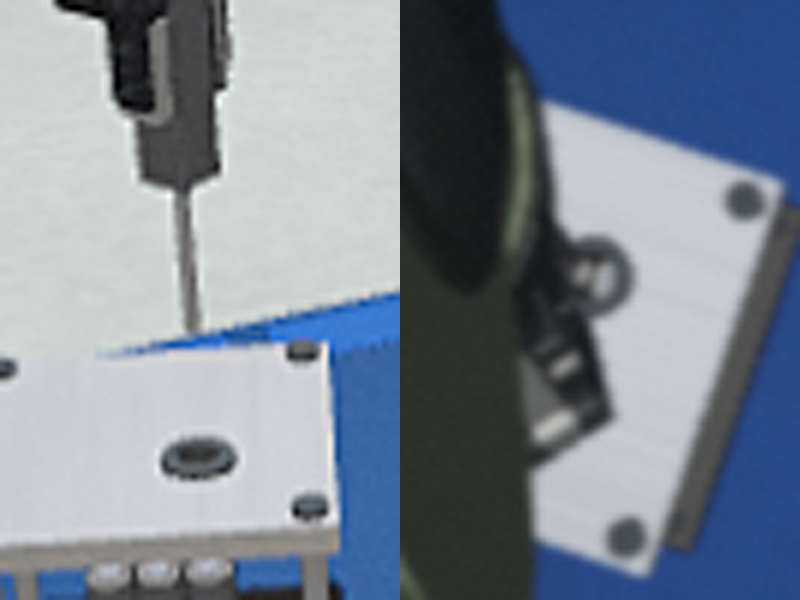

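The side half (6x) shows the rod hanging over the bridge with its tip at crop (194,330), i.e. pixel about (227,139.6). The bushing's hole is near (199,453), i.e. pixel about (227.9,160.1). In the top half the arm hides the probe, so the side view has to do the fine alignment.

```bash
cat >> h.py <<'E'
def shot(n,k=4): return np.mean([cv2.cvtColor(grab_frame(n),cv2.COLOR_BGR2GRAY).astype(float) for _ in range(k)],0)
def blob(g,x0,y0,x1,y1,th,S=8):
    c=cv2.resize(g[y0:y1,x0:x1],None,fx=S,fy=S,interpolation=cv2.INTER_CUBIC)
    cn=max(cv2.findContours((c<th).astype(np.uint8),0,2)[0],key=cv2.contourArea)
    h=cv2.convexHull(cn); m=cv2.moments(h)
    f=lambda u,o:(u+.5)/S-.5+o
    x,y,w,hh=cv2.boundingRect(cn)
    return np.array([f(m["m10"]/m["m00"],x0),f(m["m01"]/m["m00"],y0)]),(w/S,hh/S)
def rod(g,rows,u0,hw=5):
    out=[]
    for r in rows:
        a=g[r,int(u0)-hw:int(u0)+hw+1]; bg=np.linspace(a[:2].mean(),a[-2:].mean(),len(a)); w=np.clip(bg-a-8,0,None)
        out.append((w@np.arange(int(u0)-hw,int(u0)+hw+1)/w.sum(),r,w.sum()))
    return np.array(out)
E
python3 - <<'E'
from h import *
g=shot("side"); s=readout.observe(); p=s["position"]; print(p)
for src,name in((g,"now"),(cv2.imread("pics/side0.png",0).astype(float),"start")):
    for th in(130,150,170):
        c,e=blob(src,216,152,240,170,th); print(name,th,c,e,onz("side",[c],.122)[0])
t=cv2.imread("pics/top0.png",0).astype(float)
for th in(110,130,150):
    c,e=blob(t,200,214,224,238,th); print("top",th,c,e,onz("top",[c],.123)[0])
r=rod(g,range(118,141),226); print(r.round(2).tolist())
tip=p-[0,0,.0884]
for z in(0,.01,.02,.03,.04): print(z,proj("side",tip+[0,0,z])[0].round(2))
E
```

```text
[0.51791198 0.12938103 0.26528263]
now 130 [227.73372672 161.18415405] (12.625, 6.875) [0.51734856 0.13176239 0.122     ]
now 150 [227.73885933 161.12003136] (12.875, 7.375) [0.51745209 0.13202933 0.122     ]
now 170 [227.75600222 161.06013579] (13.25, 7.75) [0.51757389 0.13226666 0.122     ]
start 130 [227.73866154 161.168089  ] (12.625, 7.0) [0.5173819  0.13182568 0.122     ]
start 150 [227.7566283  161.10745808] (13.0, 7.375) [0.51750641 0.13206525 0.122     ]
start 170 [227.7716532  161.05482018] (13.25, 7.75) [0.51761339 0.13227387 0.122     ]
top 110 [211.71755216 225.72735223] (12.625, 12.625) [0.51591078 0.1320175  0.123     ]
top 130 [211.72445101 225.70147673] (13.5, 13.25) [0.51596328 0.1320041  0.123     ]
top 150 [211.71368549 225.71005919] (14.375, 13.875) [0.51594599 0.1320258  0.123     ]
[[225.04, 118.0, 232.65], [225.19, 119.0, 246.88], [225.21, 120.0, 241.68], [225.25, 121.0, 230.62], [225.46, 122.0, 226.85], [225.45, 123.0, 229.48], [225.6, 124.0, 253.5], [225.7, 125.0, 237.7], [225.74, 126.0, 223.58], [225.84, 127.0, 226.8], [226.0, 128.0, 237.06], [226.02, 129.0, 231.19], [226.16, 130.0, 229.25], [226.2, 131.0, 234.56], [226.23, 132.0, 223.56], [226.35, 133.0, 211.72], [226.39, 134.0, 219.32], [226.42, 135.0, 238.55], [226.65, 136.0, 253.78], [226.74, 137.0, 232.5], [226.83, 138.0, 228.12], [226.83, 139.0, 178.02], [227.08, 140.0, 50.8]]
0 [226.47 139.77]
0.01 [226.12 135.67]
0.02 [225.78 131.52]
0.03 [225.42 127.34]
0.04 [225.07 123.12]
```

>>> drive_tool:
  targets:
    - {"dx": 0.024, "dy": -0.01, "dz": 0, "yaw": 0, "fingers": 1}
    - {"dx": 0, "dy": 0, "dz": 0.1, "yaw": 0, "fingers": 1}
    - {"dx": 0, "dy": 0, "dz": 0.1, "yaw": 0, "fingers": 1}
    - {"dx": 0, "dy": 0, "dz": 0.1, "yaw": 0, "fingers": 1}
    - {"dx": 0, "dy": 0, "dz": 0.05, "yaw": 0, "fingers": 1}
    - {"dx": 0, "dy": 0, "dz": 0, "yaw": 0, "fingers": 1}
    - {"dx": 0, "dy": 0, "dz": 0, "yaw": 0, "fingers": 1}
    - {"dx": 0, "dy": 0, "dz": 0, "yaw": 0, "fingers": 1}

```text
clock: 9.75
position: [0.5159, 0.1313, 0.2306]
tool_rot: [3.141, 0.0, 2.13]
force: [0.0, -0.9, 0.1]
grip_width: 0.0215
finger_force: 39.6
```

```bash
python3 - <<'E'
from h import *
g=shot("side"); s=readout.observe(); p=s["position"]; print(p, s["force"],np.degrees(s["tool_rot"]))
r=rod(g,range(134,159),226); print(r.round(1).tolist())
tip=p-[0,0,.0884]; print("exp tip",tip,proj("side",tip), "mouth px", proj("side",[.5174,.1320,.122]))
o=cv2.resize(g[120:180,200:260],(600,600),interpolation=2); cv2.imwrite("pics/j2.png",np.clip(o,0,255))
E
```

```text
[0.51580523 0.13132338 0.23053447] [-0.16810036  0.33379702 -0.13173561] [1.79976759e+02 4.35593393e-03 1.22029814e+02]
[[225.2, 134.0, 230.2], [225.3, 135.0, 215.4], [225.4, 136.0, 230.9], [225.4, 137.0, 245.3], [225.6, 138.0, 252.4], [225.8, 139.0, 205.5], [225.6, 140.0, 117.4], [227.2, 141.0, 108.5], [223.6, 142.0, 78.5], [226.2, 143.0, 126.0], [226.2, 144.0, 237.8], [226.2, 145.0, 236.2], [226.3, 146.0, 212.9], [226.3, 147.0, 223.2], [226.3, 148.0, 230.3], [226.5, 149.0, 230.1], [226.8, 150.0, 229.5], [226.8, 151.0, 217.3], [226.8, 152.0, 241.4], [227.0, 153.0, 195.5], [227.2, 154.0, 27.7], [nan, 155.0, 0.0], [nan, 156.0, 0.0], [227.5, 157.0, 9.7], [227.1, 158.0, 172.6]]
exp tip [0.51580523 0.13132338 0.14213447] [[226.46385295 153.54529181]] mouth px [[227.72108452 161.1310543 ]]h.py:32: RuntimeWarning: invalid value encountered in scalar divide
  out.append((w@np.arange(int(u0)-hw,int(u0)+hw+1)/w.sum(),r,w.sum()))
[ WARN:0@2.800] global loadsave.cpp:1063 imwrite_ Unsupported depth image for selected encoder is fallbacked to CV_8U.
```

View pics/j2.png

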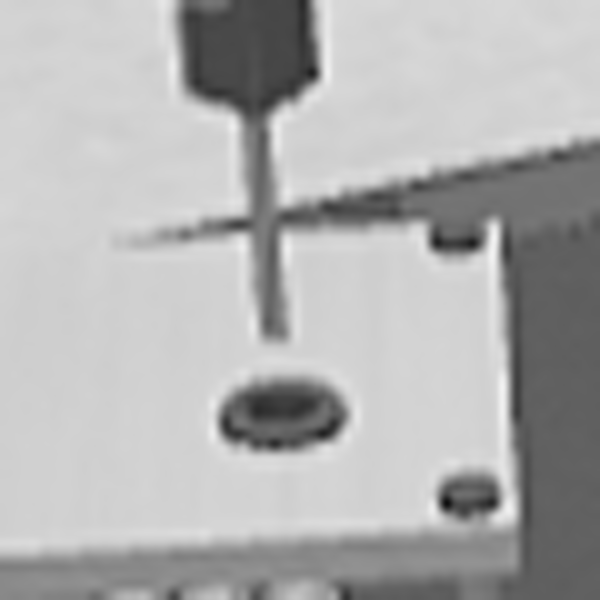

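The rod tip is at (227.1,152.8) and the bushing at (227.7,161.1). Dropped to mouth height, the tip lands within about 0.2 px of the hole centre, and the top-camera estimate agrees to under 1 mm. I'll lower it slowly, in two stages.

>>> drive_tool:
  targets:
    - {"dx": 0.003, "dy": 0.004, "dz": 0, "yaw": 0, "fingers": 1}
    - {"dx": 0, "dy": 0, "dz": 0.04, "yaw": 0, "fingers": 1}
    - {"dx": 0, "dy": 0, "dz": 0.04, "yaw": 0, "fingers": 1}
    - {"dx": 0, "dy": 0, "dz": 0.04, "yaw": 0, "fingers": 1}
    - {"dx": 0, "dy": 0, "dz": 0.03, "yaw": 0, "fingers": 1}
    - {"dx": 0, "dy": 0, "dz": 0, "yaw": 0, "fingers": 1}
    - {"dx": 0, "dy": 0, "dz": 0, "yaw": 0, "fingers": 1}

```text
clock: 10.65
position: [0.5159, 0.1318, 0.2153]
tool_rot: [-3.142, 0.0, 2.13]
force: [-0.2, -0.3, -0.8]
grip_width: 0.0214
finger_force: 39.6
```

```bash
python3 - <<'E'
from h import *
g=shot("side"); s=readout.observe(); p=s["position"]; print(p, s["force"],np.degrees(s["tool_rot"]))
tip=p-[0,0,.0884]; print("exp tip",tip,proj("side",tip), "mouth px", proj("side",[.5174,.1320,.124]))
print(rod(g,range(144,154),227).round(2).tolist())
print([proj("side",[.5174,.1320,.124+h])[0].round(2).tolist() for h in (.02,.03,.04)])
o=cv2.resize(g[145:170,212:242],(720,600),interpolation=2); cv2.imwrite("pics/j3.png",np.clip(o,0,255).astype(np.uint8))
E
```

```text
[0.51595529 0.13177783 0.21544437] [ 0.10579253  0.3658113  -0.30350041] [1.79985678e+02 4.85772056e-03 1.22032967e+02]
exp tip [0.51595529 0.13177783 0.12704437] [[226.97271535 159.35776214]] mouth px [[227.65456824 160.35547507]]
[[226.08, 144.0, 234.1], [226.15, 145.0, 251.95], [226.23, 146.0, 227.12], [226.27, 147.0, 213.82], [226.35, 148.0, 230.12], [226.52, 149.0, 233.38], [226.72, 150.0, 234.58], [226.76, 151.0, 222.1], [226.76, 152.0, 217.12], [226.84, 153.0, 235.69]]
[[226.98, 152.52], [226.64, 148.55], [226.3, 144.53]]
```

View pics/j3.png

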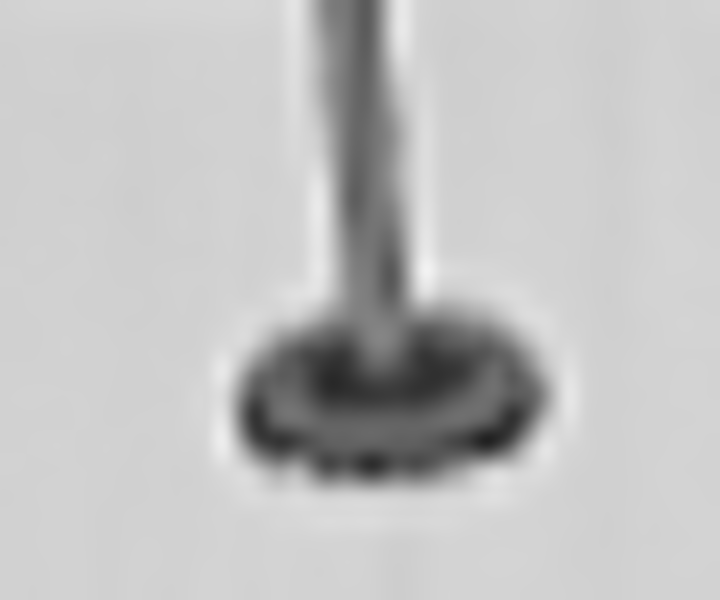

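The rod tip, at crop (383,370), enters the dark mouth centred near (390,385). It lies about 0.2 px left of the hole axis, so it is clear all round. I'll lower it the remaining 42 mm.

>>> drive_tool:
  targets:
    - {"dx": -0.003, "dy": 0.002, "dz": 0, "yaw": 0, "fingers": 1}
    - {"dx": 0, "dy": 0, "dz": 0.04, "yaw": 0, "fingers": 1}
    - {"dx": 0, "dy": 0, "dz": 0.04, "yaw": 0, "fingers": 1}
    - {"dx": 0, "dy": 0, "dz": 0.04, "yaw": 0, "fingers": 1}
    - {"dx": 0, "dy": 0, "dz": 0.04, "yaw": 0, "fingers": 1}
    - {"dx": 0, "dy": 0, "dz": 0.04, "yaw": 0, "fingers": 1}
    - {"dx": 0, "dy": 0, "dz": 0.04, "yaw": 0, "fingers": 1}
    - {"dx": 0, "dy": 0, "dz": 0.04, "yaw": 0, "fingers": 1}
    - {"dx": 0, "dy": 0, "dz": 0.04, "yaw": 0, "fingers": 1}
    - {"dx": 0, "dy": 0, "dz": 0.04, "yaw": 0, "fingers": 1}
    - {"dx": 0, "dy": 0, "dz": 0.04, "yaw": 0, "fingers": 1}
    - {"dx": 0, "dy": 0, "dz": 0.025, "yaw": 0, "fingers": 1}
    - {"dx": 0, "dy": 0, "dz": 0, "yaw": 0, "fingers": 1}
    - {"dx": 0, "dy": 0, "dz": 0, "yaw": 0, "fingers": 1}
    - {"dx": 0, "dy": 0, "dz": 0, "yaw": 0, "fingers": 1}
    - {"dx": 0, "dy": 0, "dz": 0, "yaw": 0, "fingers": 1}

```text
clock: 12.45
position: [0.5163, 0.1316, 0.1729]
tool_rot: [3.141, 0.0, 2.13]
force: [0.3, -0.5, 0.0]
grip_width: 0.0215
finger_force: 39.6
```

```bash
python3 - <<'E'
from h import *
g=shot("side"); go([.516,.132,.1729]); print(readout.observe()["force"],np.abs(readout.observe()["qd"]).max())
# handle bottom at tip+60 mm -> z .1445
print("handle bottom exp px",proj("side",[.5174,.132,.1445]))
print(g[145:158,227].round(0),rod(g,range(153,157),227).round(2).tolist(),[proj("side",[.5174,.132,.124+h])[0].round(2).tolist() for h in(.008,.016)])
o=cv2.resize(g[115:175,197:257],(600,600),interpolation=2); cv2.imwrite("pics/j4.png",np.clip(o,0,255).astype(np.uint8))
E
```

```text
clock 12.65 pos [0.5162 0.1316 0.1729] rot deg [179.99   0.   122.03] q [-0.49  0.46  0.18  1.91 -0.11  0.78  0.3 ] w 0.02127642481254796
tool shift /0.1m: [ 0.004 -0.    -0.   ]
[ 0.90975153 -0.09543184 -0.41822081] 0.0008017475025883561
handle bottom exp px [[226.96700451 152.32145456]]
[ 78.  80.  82.  82.  82.  83.  82.  80.  76.  67. 103. 122. 121.] [[226.79, 153.0, 570.2], [227.17, 154.0, 555.75], [227.17, 155.0, 286.0], [227.28, 156.0, 212.06]] [[227.39, 157.24], [227.12, 154.1]]
```

View pics/j4.png

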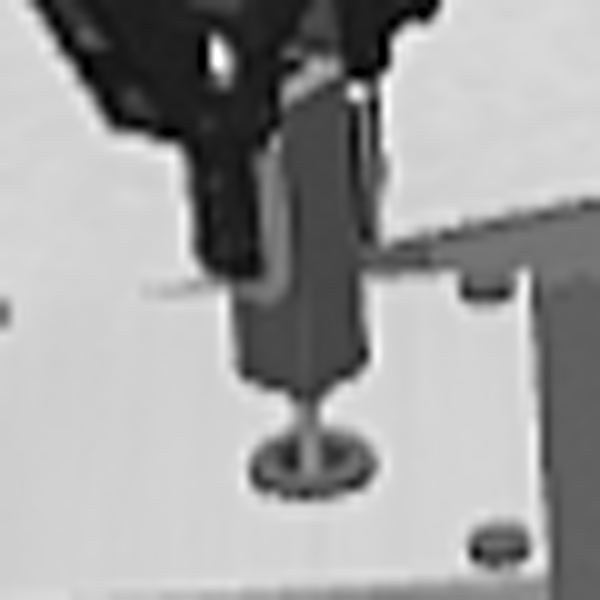

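The rod passes cleanly through the centre of the bushing, which sits at crop (313,465), and the handle's near corner is at about (310,395). I'll check the depth against that corner.

```bash
python3 - <<'E'
from h import *
a=np.radians(32+45+90*np.arange(4)); C=np.c_[np.cos(a),np.sin(a)]*.01556
for x,y in((.5174,.132),(.5162,.1316)):
  for z in(.1445,.1475,.2195): print(z,proj("side",np.c_[C+[x,y],np.full(4,z)]).round(1).tolist())
# same check at the socket, start picture (bottom z .092, top .167)
g=cv2.imread("pics/side0.png",0)
for z in(.092,.167): print(z,proj("side",np.c_[C+[.6082,-.2575],np.full(4,z)]).round(1).tolist())
E
```

```text
0.1445 [[226.3, 149.0], [220.0, 153.1], [227.7, 155.7], [233.9, 151.6]]
0.1475 [[226.2, 147.8], [219.9, 151.9], [227.6, 154.5], [233.9, 150.4]]
0.2195 [[223.7, 118.5], [217.1, 122.3], [225.1, 124.7], [231.6, 120.8]]
0.1445 [[225.8, 149.2], [219.5, 153.3], [227.2, 155.9], [233.5, 151.8]]
0.1475 [[225.7, 148.0], [219.4, 152.1], [227.1, 154.7], [233.4, 150.6]]
0.2195 [[223.2, 118.7], [216.6, 122.5], [224.6, 124.9], [231.1, 121.0]]
0.092 [[347.4, 259.6], [341.4, 266.5], [352.6, 271.1], [358.4, 264.0]]
0.167 [[350.0, 226.1], [343.7, 232.8], [355.5, 237.2], [361.5, 230.4]]
```

```bash
python3 -c "
from h import *
print(workorder.job_done())"
```

```text
the job is handed in; nothing more can be done
None
```

I handed the job in at about 12.7 s with the probe still gripped at 40 N, upright and still; no verdict came back. By my measurements it sits within about 1 mm of the guide hole's axis, its tip about 10–12 mm above the cell. No contact with the jig showed, and I saw nothing else disturbed, though I took no final picture of the spool, tin, jar and cutters.

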